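# Index the board carousel and lock it

### The arm

A 6-joint arm with a two-finger parallel gripper is mounted at the origin on a cart in front of the work surface, level with it; the furniture and walls round the work are solid. World frame = base frame: x ahead of the robot, y to its left, z up, the work surface at z = 0. Lengths are in m, angles in rad, forces in N, time in s.
With the tool pointing down it reaches from about 0.375 to 0.9 m from the base axis. Payload 3.1 kg.
Tool frame: the origin (TCP) lies at the very end of the fingers, on their centre line; the grasp point (between the pads) lies 19 mm behind it; y points along the fingers, x is the direction in which the jaws open and shut, and the axes are right-handed (so a half turn about y gives the same grasp; the last joint's range is limited). The gripper opens to 87 mm and grips with 3 to 60 N. Pads are 19 mm wide; open, the fingers measure 117 mm over their backs; the gripper's body (75 mm by 190 mm) begins 51 mm behind the grasp point.
Start: joints at [1.107, 0.527, 1.433, -0, 1.181, -0.178], TCP at [0.176, 0.6, 0.223] pointing down, gripper open.
Joint ranges: [-3.08, 3.08], [-0.75, 2.2], [0.22, 2.44], [-1.43, 4.57], [0, 2.65], [-2.85, 2.85]. Speed limits (rad/s): [2.79, 2.79, 3.14, 3.14, 3.14, 3.14].

### API

Orientations are given as a unit quaternion [x, y, z, w].
In Python, from rig import robot gives the robot as it stands.
- The arm moves only by the shell command python3 -m creep 'ROWS' [FORCE]. ROWS is JSON, a list of rows, each a list of 3 entries, a list of its own where there are three numbers: the shift along the tool's x, y, z in mm, then the turn about the tool's y in rad, then the opening, from 0 (shut) to 1 (fully open). A call has 1 to 8 rows; each row shifts and turns the commanded pose from where the row before left it, along the tool's axes as they then stand; what a row does not reach is not made up. A row lasts 1/10 s, in which the tool goes at most 50 mm and 8.59 degrees, less where a joint would pass 70% of its speed; a pose out of reach is approached as far as the arm can. A call with a gripper value outside its range is refused whole. The fingers move at their own pace and stop on an object; FORCE is the grip in N (left out, the last holds). Time passes only in rows, so rows that do not move let the fingers close. It gives the time, the measured TCP pose, the force and the opening at its end, in the units of the state.
- robot.get_obs(): the state, without advancing time (a new reading comes with each control period).
- robot.camera(name): name is "scene" or "top" or "wrist"; returns a dict with "pixels" (420x560x3 uint8, red, green, blue), "fx", "fy", "cx", "cy" (pixels), "k1" (the pictures are not rectified: a ray, as slopes to the right and down, at radius r is drawn at 1 + k1 r^2 times it, then the intrinsics apply), "position" and "rotation" of the camera in the world. Camera axes: x right, y up, looking along -z (the intrinsics and any distortion apply to the point x, -y, -z); pixel columns grow to the right and rows downward; lengths in m; the calibration is good to about 2 mm. A picture is of the moment at which its call begins. There is no depth.
- robot.hand_in(): hands the job in, once; it reports no verdict.
The state is a dict: "time": time; "q": joint angles; "joint_velocities": joint speeds; "joint_torque": joint torques, N m; "position": TCP position; "tool_rot": TCP orientation; "ft_force": force on the tool from outside, world axes, zero at the start; "moment": the same for the moment, N m; "grip_width": finger opening in m.
Only numpy, scipy, OpenCV 4.12 (cv2) and the standard library are available. Lean on these libraries where they do the work, as an engineer would, in place of code of your own. Each camera call takes 0.05 s, during which the arm holds its last target.

### The job

Turn the three-armed carousel by pushing one of its bare arms with a fingertip until the arm carrying the circuit board points straight at the green post, then push the red lock lever all the way round against its steel stop pin. Push gently and grip nothing, keep off the circuit board, leave the loose things around the fixture where they are, and finish with the carousel still pointing at the green post.

Things in the scene. Friction and masses are not known exactly. Their poses are not given: they have to be found in the camera images.
- fixture: Fixed grey base plate, 270 x 420 x 12 mm, with a white scale ring. Origin on the vertical carousel axis, at the plate's underside (worktop level). In its axes the plate reaches x -135..135, y -255..165 mm. The axes turn with its yaw; +x points roughly away from the robot. A dark bearing pedestal of radius 27 to 36 mm stands round the axis under the carousel hub.
- carousel (a joint): Angle of the carousel about the vertical axis through the fixture's origin, rad, positive anticlockwise seen from above; at 0 the board arm lies along the fixture's +x. Stops at -2.3 and 2.3. Stays where it is left (friction about 0.14 N m: some 2 N on an arm). Hub radius 26 mm, z 35 to 59 mm, cap to 69 mm. Three arms 120 degrees apart. Only the lever's own joint moves with the lever: it does not really brake the carousel, so a later knock still turns it.
- board_arm_end (a point): Point of the carousel's board arm, a small white tip 128 mm from the axis, z about 50 mm. x axis points outward along the arm. The arm ends in a black nest 46 mm wide, 47 to 123 mm from the axis, that holds the board.
- bare_arm_left_end (a point): Outer end, 105 mm from the axis, of the bare aluminium arm 120 degrees anticlockwise (from above) of the board arm. Arm 14 mm wide, z 40 to 52 mm, with an 18 mm wide, 16 mm high black rubber end from 83 to 105 mm. Below it is 28 mm of free space (26 mm under the rubber end, which spans z 38 to 54 mm) down to the plate top.
- bare_arm_right_end (a point): Same, the bare arm 120 degrees clockwise of the board arm.
- relay_board: Circuit board with blue relays, 70 x 38 x 15 mm, fixed in the nest, its underside at z 52 mm. Must not be touched. Origin under its centre, 85 mm from the axis.
- green_post: Fixed green post 10 mm in diameter on a dark foot, origin under its foot on the plate top (z 12 mm), top at z 57 mm. Stands on the fixture's left or right (+y or -y) side, 138 to 166 mm from the axis.
- orange_post: The same in orange, on the other side; not the wanted one.
- lock_lever (a joint): Angle of the red lock lever about its vertical pivot, rad. 0: it points to the fixture's -y. It grows clockwise seen from above, to 1.57, where it points to the fixture's -x and lies against the stop pin (a hard stop). Stays where it is left (friction 0.07 N m: some 1.5 N at the grip).
- lever_pivot (a point): On the lever's pivot axis at mid-height of the lever, z 42 mm; at x -10, y -185 mm in the fixture's axes. Pivot hub radius 14 mm, up to z 54 mm.
- lever_end (a point): End of the lever, 78 mm from the pivot. The red grip, 13 mm wide, z 35 to 49 mm, reaches from 42 to 78 mm from the pivot; the steel bar inside of it is 10 mm wide. The plate top lies 23 mm under the grip. The stop pin, 8 mm in diameter, stands 30 mm to the fixture's -x and 10.5 mm to its +y of the pivot and reaches z 44 mm.
- flux_bottle: Loose flux bottle, 30 x 30 x 86 mm, orange cap, stands left of the fixture. Origin under its centre. Leave alone.
- solder_reel: Loose solder reel, 52 x 52 x 18 mm, lies flat right of the fixture. Origin under its centre. Leave alone.
- cell_0: Loose battery cell, green and black, 14 x 14 x 51 mm, stands left of the fixture. Origin under its centre. Leave alone.

How it is judged:
On the way, in this order (a step that is already met when the one before it is completed fails the run):
1. the board arm points at the green post and the carousel is still, the lock lever not yet swung (y of green_post in the frame of board_arm_end between -0.008 and 0.008 m and x of green_post in the frame of board_arm_end above 0 m and angular speed of relay_board below 0.1 rad/s and value of joint lock_lever below 0.6 rad), for 0.3 s.
2. the lock lever is against its stop, the board arm still on the green post (y of green_post in the frame of board_arm_end between -0.008 and 0.008 m and x of green_post in the frame of board_arm_end above 0 m and value of joint lock_lever above 1.45 rad), for 0.2 s.
At the end, for the whole second after the job is handed in: The centre line of the board arm passes within 8 mm of the green post's centre, with the post ahead of the arm's tip; the lock lever is within 0.12 rad of its stop (beyond 1.45 rad); both at rest (all of step 2 and angular speed of relay_board below 0.1 rad/s and velocity of joint lock_lever below 0.1 rad/s); the robot touches nothing.
It fails at once if the circuit board is touched (contact force between any of the fingers, the arm and relay_board above 0.5 N).
It fails at once if the fixture, carousel or lever is gripped or pushed roughly (over 30 N) (contact force between the fingers and fixture above 30 N).
It fails at once if a loose thing beside the fixture is moved more than 15 mm or lifted (distance of any of flux_bottle, solder_reel, cell_0 from where it was at the start of the episode above 0.015 m).
It also fails if it takes over 54 s, if anything falls off the work surface, if the arm or the gripper's body presses on something with over 40 N, if the wrist force passes 120 N, or if a joint passes its speed limit or range.

## Working session

There is one attempt and no reset: what is moved stays moved. The work goes in short steps, Python scripts to look and compute and a shell command to move; the robot and the scene stay as the last step left them, time stands still between calls to the robot, and variables do not carry over. Pictures are saved under pics/ and viewed, and the job is handed in when it is done.

```bash
mkdir -p pics; ls
cat > h.py <<'E'
import numpy as np, cv2
from rig import robot
def ray(c,u,v):
    xd=np.array([(u-c['cx'])/c['fx'],(v-c['cy'])/c['fy']]);k=c['k1'];x=xd.copy()
    for _ in range(50): x=xd/(1+k*(x@x))
    d=np.array(c['rotation'])@np.array([x[0],-x[1],-1]); return np.array(c['position']),d
def atz(c,u,v,z):
    p,d=ray(c,u,v); return p+d*(z-p[2])/d[2]
def proj(c,P):
    q=np.array(c['rotation']).T@(np.array(P)-np.array(c['position'])); x=np.array([q[0],-q[1]])/-q[2]
    x=x*(1+c['k1']*(x@x)); return np.array([c['cx']+c['fx']*x[0],c['cy']+c['fy']*x[1]])
E
python3 - <<'E'
from h import *
import pickle
for n in ['scene','top','wrist']:
    c=robot.camera(n); pickle.dump(c,open(n+'.pkl','wb')); cv2.imwrite(f'pics/{n}0.png',c['pixels'][:,:,::-1]); print(n,c['position'],np.round(c['rotation'],3).tolist(),c['fx'],c['k1'])
o=robot.get_obs();print(o)
E
```

```text
pics
scene [-0.06297001 -0.5302509   0.79682574] [0.355, -0.177, -0.39, 0.831] 423.1760814538386 -0.023884778102176086
top [ 0.46900956 -0.0349252   1.01304639] [-0.033, 0.035, 0.712, -0.701] 394.9315309993963 -0.07135290740922169
wrist [0.09681468 0.62242005 0.38499831] [-0.122, -0.09, 0.592, 0.791] 333.74254698876615 -0.08045104341632661
{'time': 0.15, 'q': array([ 1.10647840e+00,  5.28238133e-01,  1.43361872e+00, -4.44933167e-05,
        1.18139829e+00, -1.78477555e-01]), 'joint_velocities': array([-0.00063926, -0.00314144, -0.0033962 ,  0.00010033, -0.00085235,
        0.00071965]), 'joint_torque': array([ 8.92846219e-04, -4.40427446e+01, -1.76842850e+01,  6.33673556e-02,
        5.52243786e-02, -8.44856072e-05]), 'position': array([0.17593923, 0.59913279, 0.22180192]), 'tool_rot': array([ 0.56639148,  0.4231706 , -0.42420884, -0.56583937]), 'ft_force': array([-0.08117764,  0.11056615,  0.13126396]), 'moment': array([ 0.00946845, -0.02613161,  0.02761964]), 'grip_width': 0.086779427600863}
```

```bash
sed -i "s/^def ray/from scipy.spatial.transform import Rotation as R\ndef M(c): return R.from_quat(c['rotation']).as_matrix()\ndef ray/; s/np.array(c\['rotation'\])/M(c)/" h.py; cat h.py | head -12
python3 - <<'E'
from h import *
print(R.from_quat(robot.get_obs()['tool_rot']).as_matrix().round(3))
E
```

```text
import numpy as np, cv2
from rig import robot
from scipy.spatial.transform import Rotation as R
def M(c): return R.from_quat(c['rotation']).as_matrix()
def ray(c,u,v):
    xd=np.array([(u-c['cx'])/c['fx'],(v-c['cy'])/c['fy']]);k=c['k1'];x=xd.copy()
    for _ in range(50): x=xd/(1+k*(x@x))
    d=M(c)@np.array([x[0],-x[1],-1]); return np.array(c['position']),d
def atz(c,u,v,z):
    p,d=ray(c,u,v); return p+d*(z-p[2])/d[2]
def proj(c,P):
    q=M(c).T@(np.array(P)-np.array(c['position'])); x=np.array([q[0],-q[1]])/-q[2]
[[ 0.282 -0.001 -0.959]
 [ 0.959 -0.002  0.282]
 [-0.002 -1.     0.   ]]
```

View pics/top0.png

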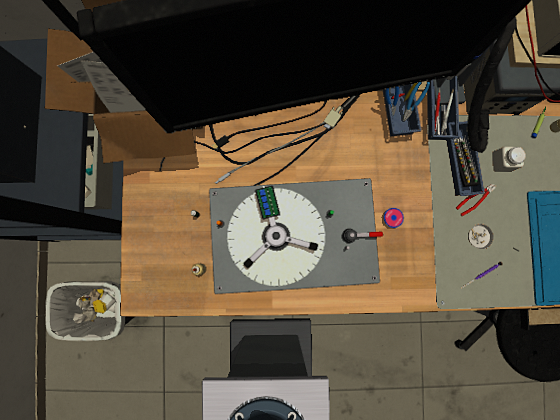

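View pics/scene0.png

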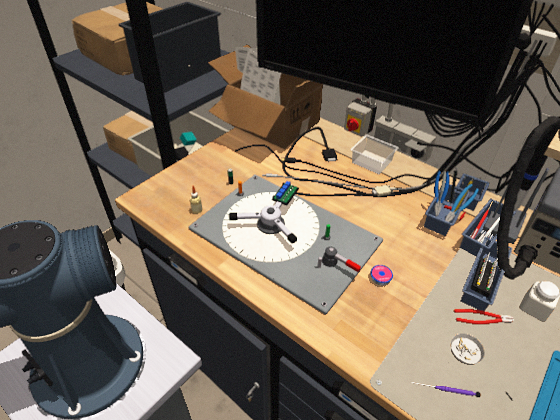

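Run:
```python
import cv2
i=cv2.imread('pics/top0.png')[170:305,180:415]
cv2.imwrite('pics/topc.png',cv2.resize(i,None,fx=3.4,fy=3.4,interpolation=cv2.INTER_CUBIC))
i=cv2.imread('pics/scene0.png')[150:320,180:410]
cv2.imwrite('pics/scc.png',cv2.resize(i,None,fx=3.4,fy=3.4,interpolation=cv2.INTER_CUBIC))
```

```text
(no output)
```

View pics/topc.png

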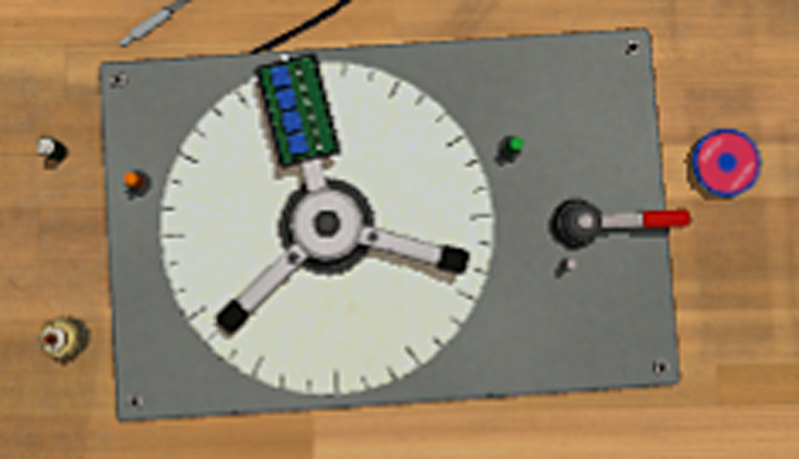

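View pics/scc.png

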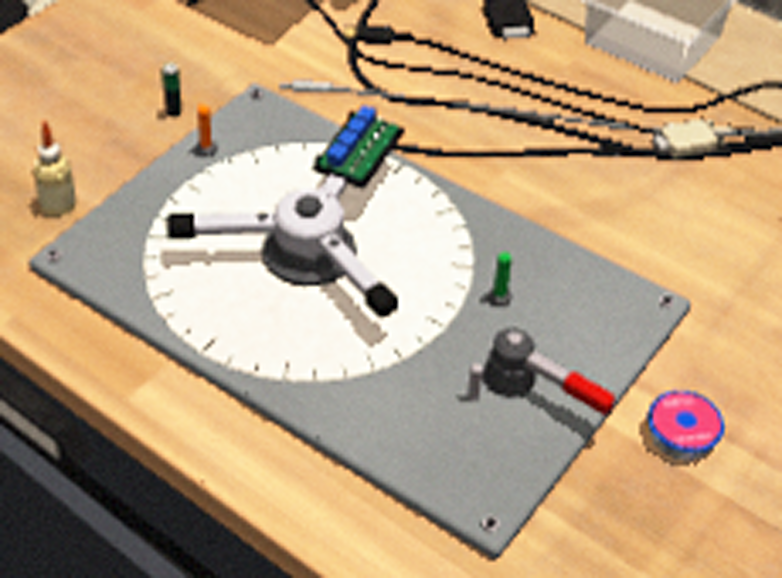

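Run:
```python
from h import *
import pickle
t=pickle.load(open('top.pkl','rb'));s=pickle.load(open('scene.pkl','rb'))
T=lambda u,v,z:atz(t,180+(u+.5)/3.4-.5,170+(v+.5)/3.4-.5,z/1000)
S=lambda u,v,z:atz(s,180+(u+.5)/3.4-.5,150+(v+.5)/3.4-.5,z/1000)
C=[T(*p,12) for p in [(102,63),(650,29),(678,382),(119,420)]]
for a,b in zip(C,C[1:]+C[:1]): print('edge',np.linalg.norm(b-a),np.degrees(np.arctan2(*(b-a)[[1,0]])))
SC=[S(*p,12) for p in [(254,86),(688,304),(496,557),(31,264)]]
for a,b in zip(SC,SC[1:]+SC[:1]): print('sedge',np.linalg.norm(b-a),np.degrees(np.arctan2(*(b-a)[[1,0]])))
print('cen',np.mean(C,0),np.mean(SC,0))
pts={'hub':((326,222,69),(309,204,69)),'green':((515,145,57),(504,257,57)),'orange':((133,181,57),(204,108,57)),
'pivot':((586,222,54),(515,338,54)),'rend':((466,262,52),(382,300,52)),'lend':((228,325,52),(180,224,52)),'levend':((690,218,42),(613,404,42)),'tip':((285,57,50),None),'stop':((570,264,44),(476,369,44)),
'bottle':((50,340,86),(46,127,86)),'reel':((727,162,18),(686,421,18)),'cell':((46,147,51),(171,68,51))}
for k,(a,b) in pts.items(): print(k,T(*a).round(4),None if b is None else S(*b).round(4))
```

```text
edge 0.4160218627550217 -87.22600516846232
edge 0.26567020501890976 -177.56099613467978
edge 0.41477079397780764 92.9122634386032
edge 0.2666667756159147 2.7093206515204353
sedge 0.4127880161272244 -87.09435776643758
sedge 0.2661125906900483 -176.74852599584995
sedge 0.41325474702288906 92.59249918960606
sedge 0.2638516486547577 3.154425048397692
cen [ 0.51079011 -0.07746402  0.012     ] [ 0.5071514  -0.08091591  0.012     ]
hub [ 0.5089 -0.0314  0.069 ] [ 0.5049 -0.0368  0.069 ]
green [ 0.5624 -0.1676  0.057 ] [ 0.5632 -0.1701  0.057 ]
orange [0.5406 0.1062 0.057 ] [0.5432 0.1062 0.057 ]
pivot [ 0.5066 -0.2174  0.054 ] [ 0.508  -0.2184  0.054 ]
rend [ 0.4795 -0.1309  0.052 ] [ 0.4782 -0.1267  0.052 ]
lend [0.4373 0.0394 0.052 ] [0.441  0.0329 0.052 ]
levend [ 0.5087 -0.2959  0.042 ] [ 0.512  -0.2959  0.042 ]
tip [ 0.6297 -0.0033  0.05  ] None
stop [ 0.4769 -0.2068  0.044 ] [ 0.4761 -0.2097  0.044 ]
bottle [0.4297 0.1594 0.086 ] [0.4267 0.1558 0.086 ]
reel [ 0.5511 -0.332   0.018 ] [ 0.5499 -0.3343  0.018 ]
cell [0.5666 0.1701 0.051 ] [0.5674 0.1674 0.051 ]
```

The top and scene views agree: the axis is at about (0.507, -0.034), yaw about 2.8°. The board arm is at about 14° in the world frame and the green post at about -67.5°, 146 mm out. The carousel therefore has to turn about 81.5° clockwise. I'll push the right bare arm clockwise with the closed fingers.

```bash
python3 -m creep '[[[-34,0,-29],0,0],[[-34,0,-29],0,0],[[-34,0,-29],0,0],[[-34,0,-29],0,0],[[-34,0,-29],0,0],[[-34,0,-29],0,0],[[-34,0,-29],0,0],[[-34,0,-29],0,0]]' 10
python3 -m creep '[[[-34,0,-29],0,0],[[-34,0,-29],0,0],[[-34,0,-29],0,0],[[-34,0,-29],0,0],[[-34,0,-29],0,0],[[-34,0,-29],0,0],[[-34,0,-29],0,0],[[-34,0,-29],0,0]]'
```

```text
time: 0.95
position: [0.3224, 0.2716, 0.2226]
tool_rot: [0.566, 0.424, -0.424, -0.566]
ft_force: [1.2, 0.8, 0.1]
grip_width: 0.0311
time: 1.75
position: [0.4683, -0.055, 0.2225]
tool_rot: [-0.566, -0.424, 0.423, 0.566]
ft_force: [0.7, 0.7, -0.4]
grip_width: 0.0001
```

```bash
python3 -m creep '[[[-31,0,-31],0,0],[[-32,0,-32],0,0],[[0,50,0],0,0],[[0,50,0],0,0],[[0,0,0],0,0]]'
python3 - <<'E'
from h import *
import pickle
for n in ['top','wrist']:
    c=robot.camera(n); pickle.dump(c,open(n+'1.pkl','wb')); i=c['pixels'][:,:,::-1]
    if n=='top': i=cv2.resize(i[170:305,180:415],None,fx=3.4,fy=3.4,interpolation=cv2.INTER_CUBIC)
    cv2.imwrite(f'pics/{n}1.png',i)
E
```

```text
time: 2.25
position: [0.5054, -0.1293, 0.1158]
tool_rot: [-0.561, -0.421, 0.426, 0.572]
ft_force: [-1.4, 0.6, -0.3]
grip_width: 0.0005
```

View pics/top1.png

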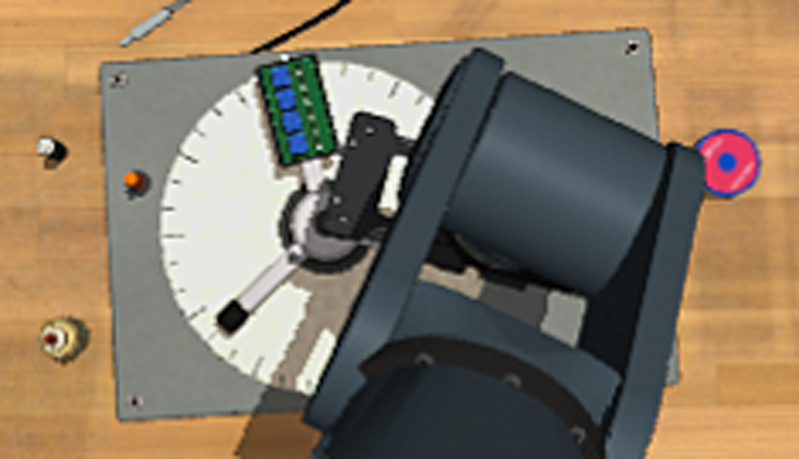

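View pics/wrist1.png

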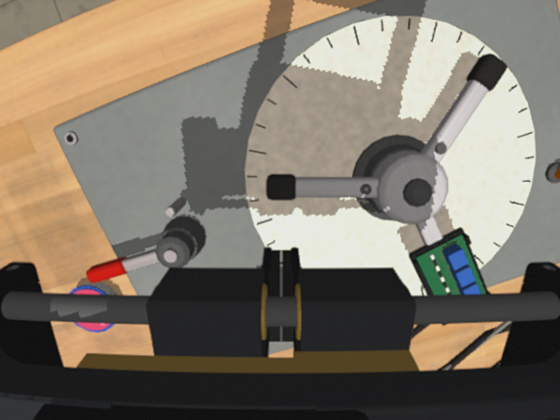

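Wrist view: the closed fingers (tips near 283,250) are beside the right arm (268–375, 187) and clear of the green post and lever. I'll descend next.

```bash
python3 -m creep '[[[0,0,0],0,0],[[0,30,0],0,0],[[0,30,0],0,0],[[0,10,0],0,0],[[0,10,0],0,0],[[0,0,0],0,0],[[0,0,0],0,0]]'
python3 - <<'E'
from h import *
o=robot.get_obs();print(o['time'],o['position'],R.from_quat(o['tool_rot']).as_matrix().round(3),o['q'])
c=robot.camera('wrist');cv2.imwrite('pics/wrist2.png',c['pixels'][:,:,::-1])
E
```

```text
time: 3.05
position: [0.5116, -0.1316, 0.0438]
tool_rot: [0.567, 0.424, -0.423, -0.565]
ft_force: [0.2, -0.4, 0.1]
grip_width: 0.0006
3.05 [ 0.51161162 -0.13164765  0.04382053] [[ 0.282  0.002 -0.96 ]
 [ 0.96  -0.001  0.282]
 [-0.    -1.    -0.002]] [-4.63532647e-01  6.82146307e-01  1.81259685e+00 -4.87458603e-05
  6.44367056e-01 -1.74876534e+00]
```

View pics/wrist2.png

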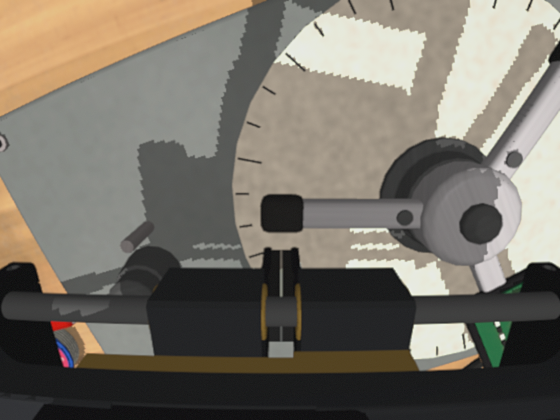

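```bash
python3 -m creep '[[[0,5,0],0,0],[[0,5,0],0,0],[[0,0,3],0,0],[[0,0,3],0,0],[[0,0,3],0,0],[[0,0,2],0,0],[[0,0,1],0,0],[[0,0,0],0,0]]'
cat > st.py <<'E'
from h import *
o=robot.get_obs();P=o['position']-np.array([.507,-.034,0]);m=R.from_quat(o['tool_rot']).as_matrix()
x=m[:,0];z=m[:,2]
print('t',o['time'],'P',o['position'].round(4),'yaw',np.degrees(np.arctan2(x[1],x[0])).round(2),'r',(-P@x*1000).round(1),'d',(-P@z*1000).round(1),'f',o['ft_force'].round(1),'q',o['q'].round(2))
E
python3 st.py
```

```text
time: 3.9
position: [0.4995, -0.1282, 0.0327]
tool_rot: [0.566, 0.424, -0.424, -0.566]
ft_force: [2.1, -0.8, -0.4]
grip_width: 0.0002
t 3.9 P [ 0.4995 -0.1282  0.0327] yaw 73.62 r 92.5 d 19.4 f [ 2.1 -0.8 -0.4] q [-0.47  0.69  1.85 -0.    0.6  -1.75]
```

```bash
python3 -m creep '[[[-0.85,0,4.65],0.05,0],[[-0.85,0,4.65],0.05,0],[[-0.85,0,4.65],0.05,0],[[-0.85,0,4.65],0.05,0],[[-0.85,0,4.65],0.05,0],[[-0.85,0,4.65],0.05,0],[[-0.85,0,4.65],0.05,0],[[-0.85,0,4.65],0.05,0]]'; python3 st.py
```

```text
time: 4.7
position: [0.464, -0.118, 0.0328]
tool_rot: [0.64, 0.303, -0.301, -0.639]
ft_force: [1.5, -0.0, -0.4]
grip_width: 0.0005
t 4.7 P [ 0.464  -0.118   0.0328] yaw 50.58 r 92.2 d 20.2 f [ 1.5 -0.  -0.4] q [-0.48  0.67  1.94  0.    0.53 -1.37]
```

```bash
python3 -m creep '[[[-0.85,0,4.65],0.05,0],[[-0.85,0,4.65],0.05,0],[[-0.85,0,4.65],0.05,0],[[-0.85,0,4.65],0.05,0],[[-0.85,0,4.65],0.05,0],[[-0.85,0,4.65],0.05,0],[[-0.85,0,4.65],0.05,0],[[-0.85,0,4.65],0.05,0]]'; python3 st.py
python3 -m creep '[[[-0.85,0,4.65],0.05,0],[[-0.85,0,4.65],0.05,0],[[-0.85,0,4.65],0.05,0],[[-0.85,0,4.65],0.05,0],[[-0.85,0,4.65],0.05,0],[[-0.85,0,4.65],0.05,0],[[0,0,0],0,0]]'; python3 st.py
cat > pic.py <<'E'
import sys
from h import *
import pickle
g=sys.argv[1]
for n in ['top','scene']:
    c=robot.camera(n); pickle.dump(c,open(n+g+'.pkl','wb')); i=c['pixels'][:,:,::-1]
    i=i[170:305,180:415] if n=='top' else i[150:320,180:410]
    cv2.imwrite(f'pics/{n}{g}.png',cv2.resize(i,None,fx=3.4,fy=3.4,interpolation=cv2.INTER_CUBIC))
E
python3 pic.py 3
```

```text
time: 5.5
position: [0.4346, -0.0944, 0.0328]
tool_rot: [0.687, 0.17, -0.169, -0.686]
ft_force: [0.9, -1.0, -0.7]
grip_width: 0.0006
t 5.5 P [ 0.4346 -0.0944  0.0328] yaw 27.68 r 92.2 d 19.9 f [ 0.9 -1.  -0.7] q [-0.47  0.66  2.03 -0.    0.46 -0.95]
time: 6.2
position: [0.4189, -0.0693, 0.0327]
tool_rot: [-0.704, -0.065, 0.066, 0.704]
ft_force: [0.7, -0.6, 0.8]
grip_width: 0.0008
t 6.2 P [ 0.4189 -0.0693  0.0327] yaw 10.64 r 93.2 d 18.4 f [ 0.7 -0.6  0.8] q [-0.43  0.65  2.07 -0.    0.42 -0.61]
```

View pics/top3.png

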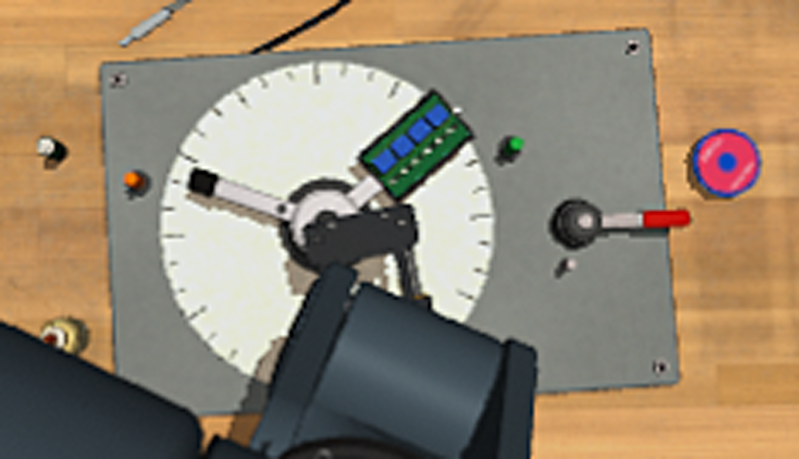

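View pics/scene3.png

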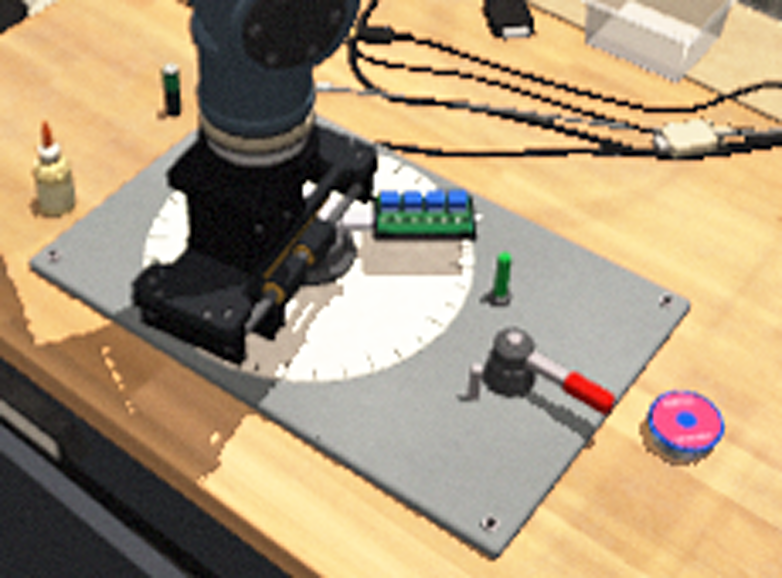

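Run:
```python
from h import *
import pickle
t=pickle.load(open('top3.pkl','rb'))
T=lambda u,v,z:atz(t,180+(u+.5)/3.4-.5,170+(v+.5)/3.4-.5,z/1000)
O=np.array([.507,-.034,0]);ang=lambda p:np.degrees(np.arctan2(*(p-O)[[1,0]]))
O=T(326,222,69); print(O)
for n,p in dict(tip=(458,111,50),lend=(190,179,52),green=(515,145,57),nestR=(472,133,55),nestL=(434,92,55)).items(): q=T(*p);print(n,q,ang(q),np.linalg.norm((q-O)[:2]))
```

```text
[ 0.50885965 -0.03138816  0.069     ]
tip [ 0.58842648 -0.12791209  0.05      ] -50.50048112469897 0.12509096367581027
lend [0.5418507  0.06587045 0.052     ] 71.26256909100368 0.10270173310895021
green [ 0.56243089 -0.16755625  0.057     ] -68.52433778526719 0.14632712799651182
nestR [ 0.57174362 -0.13711475  0.055     ] -59.25670393092111 0.12301425488190487
nestL [ 0.60184146 -0.11045895  0.055     ] -40.37750532902842 0.1220565789400934
```

```bash
python3 -m creep '[[[-0.8,0,4.2],0.045,0],[[-0.8,0,4.2],0.045,0],[[-0.8,0,4.2],0.045,0],[[-0.8,0,4.2],0.045,0],[[-0.8,0,4.2],0.045,0],[[-0.6,0,2.8],0.03,0],[[0,0,0],0,0],[[0,0,0],0,0]]'; python3 st.py
sed -i "s/'scene'\]/'scene','wrist'][:int(sys.argv[2])]/" pic.py; python3 pic.py 4 2
```

```text
time: 7.1
position: [0.4127, -0.0464, 0.0325]
tool_rot: [-0.707, 0.025, -0.024, 0.707]
ft_force: [0.0, -0.9, 0.3]
grip_width: 0.0005
t 7.1 P [ 0.4127 -0.0464  0.0325] yaw -3.95 r 93.2 d 18.9 f [ 0.  -0.9  0.3] q [-0.38  0.65  2.1   0.    0.4  -0.31]
```

View pics/top4.png

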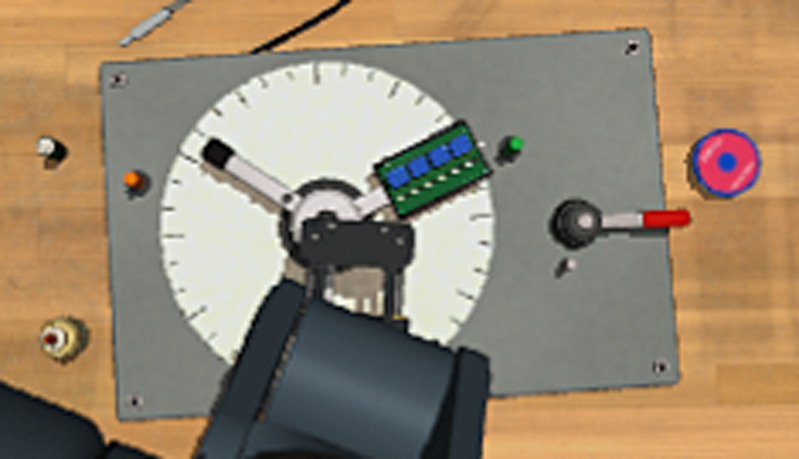

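View pics/scene4.png

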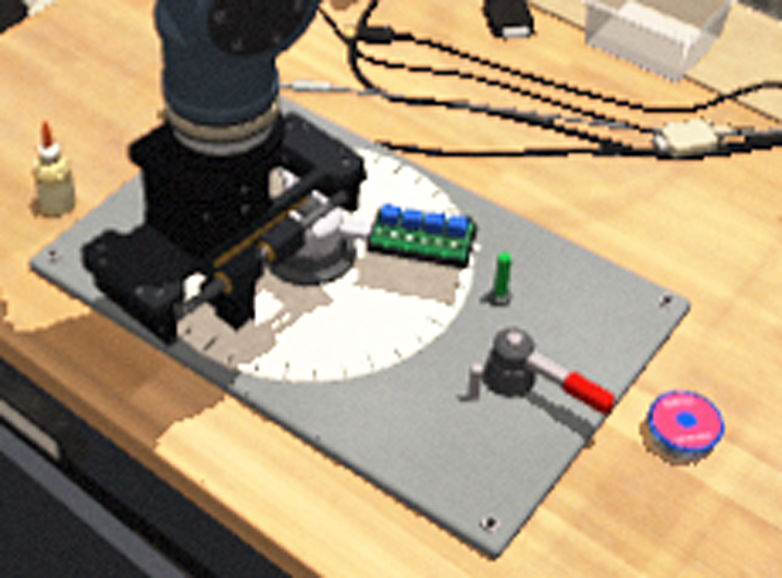

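```bash
cat > ms.py <<'E'
import sys
from h import *
import pickle,json
t=pickle.load(open(sys.argv[1],'rb'))
T=lambda u,v,z:atz(t,180+(u+.5)/3.4-.5,170+(v+.5)/3.4-.5,z/1000)
for O in (T(326,222,69),np.array([.507,-.034,0])):
  ang=lambda p:np.degrees(np.arctan2(*(p-O)[[1,0]]))
  for n,p in json.loads(sys.argv[2]).items():
    q=T(*p);print(n,q.round(4),ang(q).round(2),np.linalg.norm((q-O)[:2]).round(4))
E
python3 ms.py top4.pkl '{"tip":[482,145,50],"lend":[208,147,52],"green":[515,145,57],"nR":[494,170,55],"nL":[462,122,55]}'
python3 - <<'E'
import pickle,cv2
i=pickle.load(open('top4.pkl','rb'))['pixels'][195:260,265:345,::-1]
cv2.imwrite('pics/t4z.png',cv2.resize(i,None,fx=9,fy=9,interpolation=cv2.INTER_CUBIC))
E
```

```text
tip [ 0.5635 -0.1447  0.05  ] -64.26 0.1257
lend [0.5647 0.0528 0.052 ] 56.42 0.101
green [ 0.5624 -0.1676  0.057 ] -68.52 0.1463
nR [ 0.5449 -0.1522  0.055 ] -73.42 0.1261
nL [ 0.5798 -0.1301  0.055 ] -54.3 0.1216
tip [ 0.5635 -0.1447  0.05  ] -62.97 0.1242
lend [0.5647 0.0528 0.052 ] 56.36 0.1042
green [ 0.5624 -0.1676  0.057 ] -67.46 0.1446
nR [ 0.5449 -0.1522  0.055 ] -72.25 0.1242
nL [ 0.5798 -0.1301  0.055 ] -52.86 0.1206
```

View pics/t4z.png

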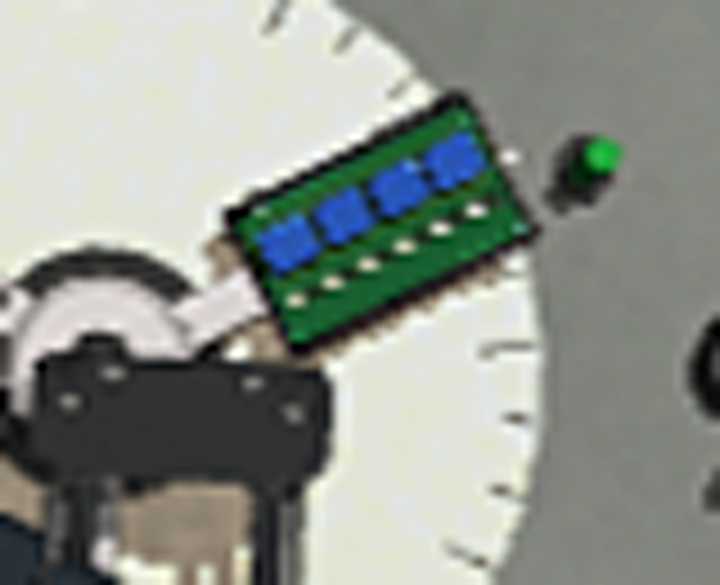

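```bash
python3 -m creep '[[[-0.5,0,2.4],0.025,0],[[-0.5,0,2.4],0.025,0],[[-0.5,0,2.3],0.025,0],[[0,0,0],0,0],[[0,0,0],0,0]]'; python3 st.py
python3 pic.py 5 2
python3 - <<'E'
import pickle,cv2
i=pickle.load(open('top5.pkl','rb'))['pixels'][195:260,265:345,::-1]
cv2.imwrite('pics/t5z.png',cv2.resize(i,None,fx=9,fy=9,interpolation=cv2.INTER_CUBIC))
E
```

```text
time: 7.7
position: [0.4119, -0.0392, 0.0325]
tool_rot: [-0.705, 0.051, -0.051, 0.705]
ft_force: [0.3, 0.2, 0.7]
grip_width: 0.0001
t 7.7 P [ 0.4119 -0.0392  0.0325] yaw -8.27 r 93.4 d 18.9 f [0.3 0.2 0.7] q [-0.37  0.65  2.1   0.    0.39 -0.22]
```

View pics/t5z.png

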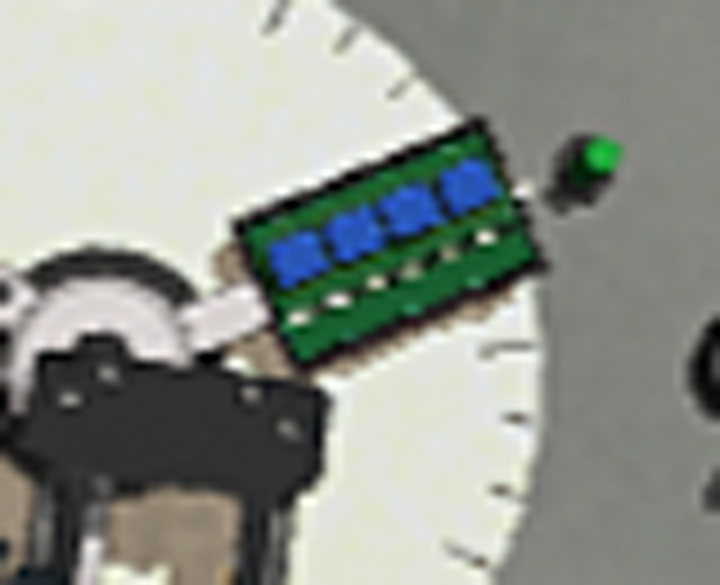

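View pics/top5.png

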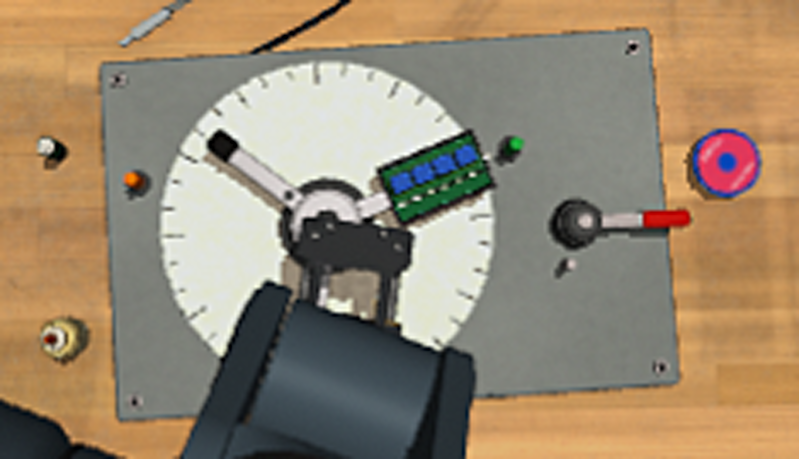

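Run:
```python
from h import *
import pickle
t=pickle.load(open('top5.pkl','rb'));s=pickle.load(open('scene5.pkl','rb'))
T=lambda u,v,z:atz(t,265+(u+.5)/9-.5,195+(v+.5)/9-.5,z/1000)
t3=lambda u,v,z:atz(t,180+(u+.5)/3.4-.5,170+(v+.5)/3.4-.5,z/1000)
for O in (t3(326,222,69),np.array([.507,-.034,0])):
  for n,p in dict(tip=T(526,188,50),green=T(603,154,57),nL=T(483,119,57),nR=T(548,263,57),lend=t3(214,139,52)).items():
    print(n,p.round(4),np.degrees(np.arctan2(*(p-O)[[1,0]])).round(2))
# line of arm from nest long edges
e=[T(233,222,57),T(483,119,57),T(305,372,57),T(548,263,57)]
for a,b in ((0,1),(2,3)):
  d=e[b]-e[a];print('edge dir',np.degrees(np.arctan2(d[1],d[0])))
a=(e[0]+e[2])/2;b=(e[1]+e[3])/2;d=(b-a)/np.linalg.norm(b-a)
g=T(603,154,57)-a;print('post offset from nest centreline mm',1000*(d[0]*g[1]-d[1]*g[0]))
```

```text
tip [ 0.5557 -0.1484  0.05  ] -68.2
green [ 0.564  -0.1687  0.057 ] -68.13
nL [ 0.574  -0.1364  0.057 ] -58.19
nR [ 0.5346 -0.153   0.057 ] -78.04
lend [0.5705 0.0484 0.052 ] 52.34
tip [ 0.5557 -0.1484  0.05  ] -66.95
green [ 0.564  -0.1687  0.057 ] -67.08
nL [ 0.574  -0.1364  0.057 ] -56.81
nR [ 0.5346 -0.153   0.057 ] -76.93
lend [0.5705 0.0484 0.052 ] 52.41
edge dir -68.43411039635951
edge dir -66.8010418992844
post offset from nest centreline mm -0.2006426486731855
```

View pics/scene5.png

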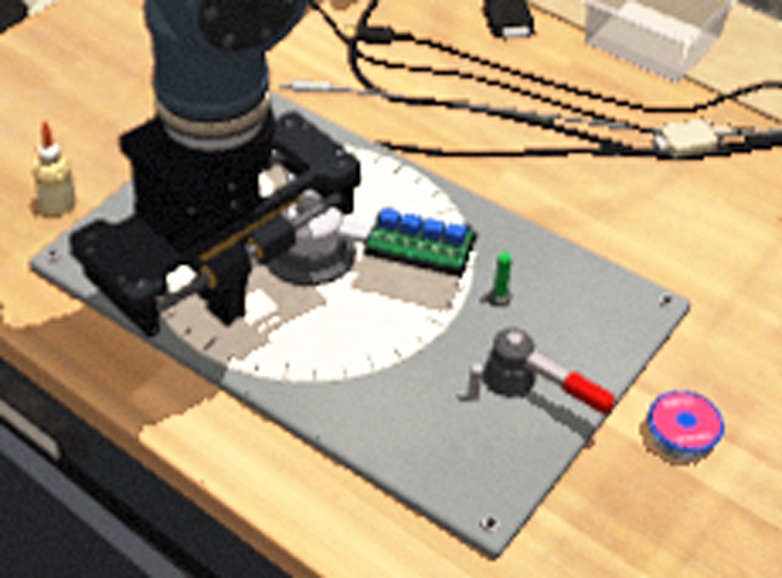

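Both the tip and the nest edges lie on the post line: tip -68.2° against post -68.1°, with an offset below 1 mm. Now I'll back off and lift.

```bash
python3 -m creep '[[[0,0,-3],0,0],[[0,0,-5],0,0],[[0,0,-5],0,0],[[0,0,0],0,0],[[0,-30,0],0,0],[[0,-45,0],0,0],[[0,-45,0],0,0],[[0,0,0],0,0]]'; python3 st.py; python3 pic.py 6 1
```

```text
time: 8.6
position: [0.4133, -0.0533, 0.1572]
tool_rot: [0.707, -0.047, 0.055, -0.704]
ft_force: [0.6, 0.7, 0.2]
grip_width: 0.0001
t 8.6 P [ 0.4133 -0.0533  0.1572] yaw -8.31 r 88.1 d 33.1 f [0.6 0.7 0.2] q [-0.4   0.36  2.01  0.    0.75 -0.25]
```

View pics/top6.png

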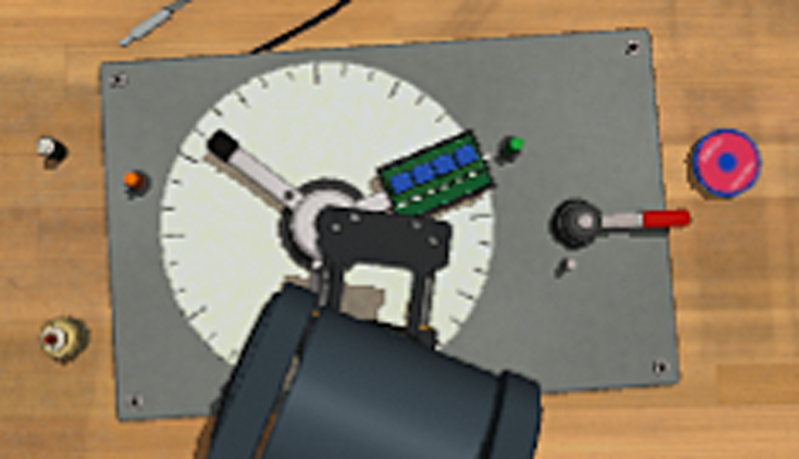

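```bash
python3 -m creep '[[[22,0,-29],0,0],[[22,0,-29],0,0],[[22,0,-30],0,0],[[22,0,-29],0,0],[[22,0,-29],0,0],[[22,0,-30],0,0],[[23,0,-30],0,0],[[0,0,0],0,0]]'
python3 -m creep '[[[0,0,0],-0.147,0],[[0,0,0],-0.147,0],[[0,0,0],-0.147,0],[[0,0,0],-0.147,0],[[0,0,0],-0.147,0],[[0,0,0],-0.147,0],[[0,0,0],-0.147,0],[[0,0,0],-0.147,0]]'
python3 -m creep '[[[0,0,0],-0.147,0],[[0,0,0],-0.147,0],[[0,0,0],-0.147,0],[[0,0,0],-0.147,0],[[0,0,0],0,0],[[0,0,0],0,0]]'
sed -i 's/\.507,-\.034,0/.506,-.219,0/' st.py; python3 st.py
python3 - <<'E'
from h import *
c=robot.camera('wrist');cv2.imwrite('pics/wrist7.png',c['pixels'][:,:,::-1])
E
```

```text
time: 9.45
position: [0.5359, -0.2832, 0.1508]
tool_rot: [0.706, -0.051, 0.053, -0.704]
ft_force: [0.3, -0.5, 0.5]
grip_width: 0.0007
time: 10.25
position: [0.5322, -0.2768, 0.1506]
tool_rot: [-0.613, -0.35, 0.351, 0.616]
ft_force: [0.3, -0.4, 0.4]
grip_width: 0.0006
time: 10.85
position: [0.5328, -0.2773, 0.1513]
tool_rot: [-0.488, -0.511, 0.511, 0.49]
ft_force: [-0.0, 0.2, 0.4]
grip_width: 0.0004
t 10.85 P [ 0.5328 -0.2773  0.1513] yaw 92.59 r 59.2 d 23.8 f [-0.   0.2  0.4] q [-0.67  0.58  1.56  0.    1.   -2.28]
```

View pics/wrist7.png

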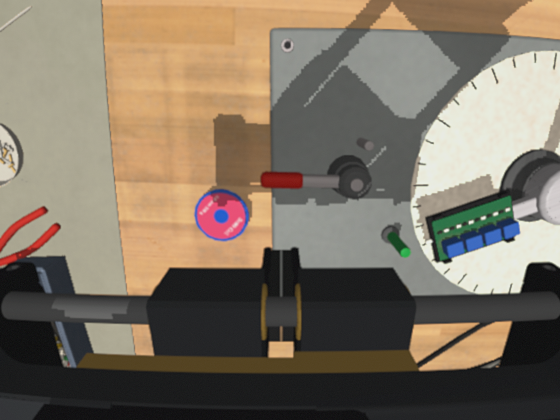

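```bash
python3 -m creep '[[[0,0,-6],0,0],[[0,40,0],0,0],[[0,40,0],0,0],[[0,20,0],0,0],[[0,0,0],0,0],[[0,0,0],0,0]]'; python3 st.py
python3 - <<'E'
from h import *
c=robot.camera('wrist');cv2.imwrite('pics/wrist8.png',c['pixels'][:,:,::-1])
E
```

```text
time: 11.5
position: [0.5402, -0.2782, 0.0526]
tool_rot: [0.488, 0.512, -0.512, -0.488]
ft_force: [-1.0, -0.6, 1.3]
grip_width: 0.0004
t 11.5 P [ 0.5402 -0.2782  0.0526] yaw 92.73 r 60.7 d 31.4 f [-1.  -0.6  1.3] q [-0.66  0.73  1.6   0.    0.81 -2.28]
```

View pics/wrist8.png

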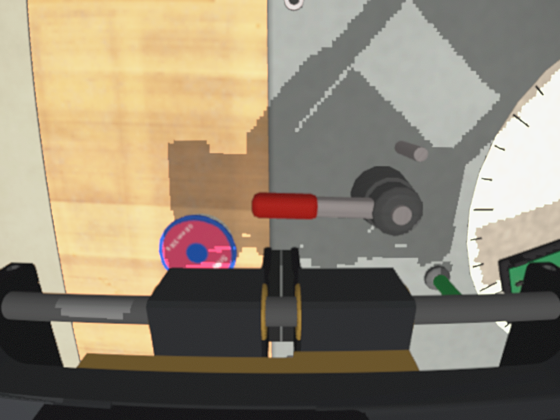

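```bash
python3 -m creep '[[[0,10,0],0,0],[[0,9,0],0,0],[[0,0,0],0,0],[[0,0,4],0,0],[[0,0,4],0,0],[[0,0,3],0,0],[[0,0,2],0,0],[[0,0,0],0,0]]'; python3 st.py
```

```text
time: 12.35
position: [0.5266, -0.2788, 0.0338]
tool_rot: [0.488, 0.512, -0.512, -0.488]
ft_force: [0.3, -0.7, 0.2]
grip_width: 0.0007
t 12.35 P [ 0.5266 -0.2788  0.0338] yaw 92.74 r 60.7 d 17.7 f [ 0.3 -0.7  0.2] q [-0.67  0.75  1.64  0.    0.75 -2.29]
```

```bash
python3 -m creep '[[[-0.8,0,3.3],0.05,0],[[-0.8,0,3.2],0.05,0],[[-0.8,0,3.1],0.05,0],[[-0.8,0,3],0.05,0],[[-0.8,0,3],0.05,0],[[-0.8,0,3],0.05,0],[[-0.8,0,3],0.05,0],[[-0.8,0,3],0.05,0]]'; python3 st.py
python3 -m creep '[[[-0.8,0,3],0.05,0],[[-0.8,0,3],0.05,0],[[-0.8,0,3],0.05,0],[[-0.8,0,3],0.05,0],[[-0.8,0,3],0.05,0],[[-0.8,0,3],0.05,0],[[-0.8,0,3],0.05,0],[[-0.8,0,3],0.05,0]]'; python3 st.py; python3 pic.py 9 2
```

```text
time: 13.15
position: [0.5025, -0.2823, 0.0338]
tool_rot: [0.581, 0.404, -0.404, -0.58]
ft_force: [1.2, 0.3, -0.1]
grip_width: 0.0004
t 13.15 P [ 0.5025 -0.2823  0.0338] yaw 69.71 r 60.6 d 18.7 f [ 1.2  0.3 -0.1] q [-0.71  0.74  1.69  0.    0.71 -1.92]
time: 13.95
position: [0.4787, -0.2761, 0.0339]
tool_rot: [0.65, 0.281, -0.28, -0.648]
ft_force: [1.1, -0.0, 0.1]
grip_width: 0.0004
t 13.95 P [ 0.4787 -0.2761  0.0339] yaw 46.8 r 60.3 d 19.3 f [ 1.1 -0.   0.1] q [-0.73  0.72  1.75  0.    0.67 -1.54]
```

View pics/top9.png

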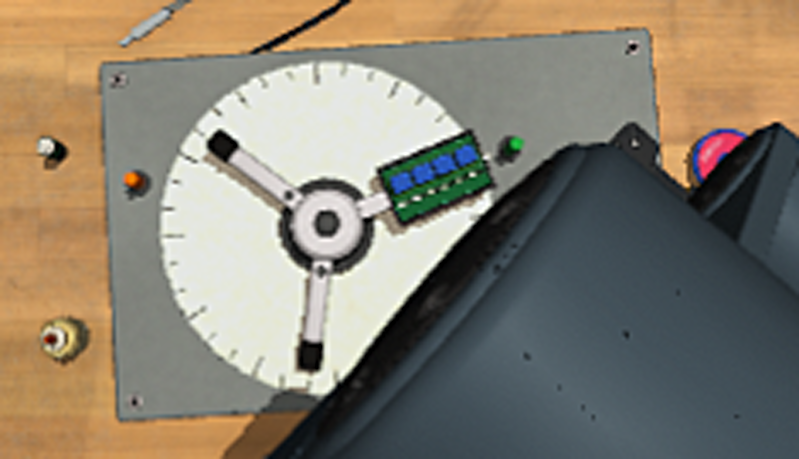

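View pics/scene9.png

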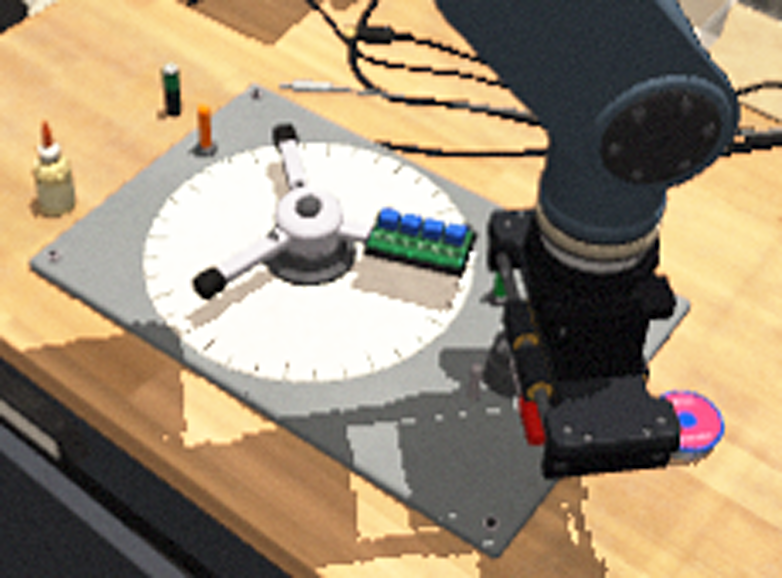

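```bash
python3 -m creep '[[[-0.8,0,3.1],0.05,0],[[-0.8,0,3.1],0.05,0],[[-0.8,0,3.1],0.05,0],[[-0.8,0,3],0.05,0],[[-0.8,0,3],0.05,0],[[-0.8,0,3],0.05,0],[[-0.8,0,3],0.05,0],[[-0.8,0,3],0.05,0]]'; python3 st.py
python3 -m creep '[[[-0.8,0,3],0.05,0],[[-0.8,0,3],0.05,0],[[-0.8,0,3],0.05,0],[[-0.6,0,2.4],0.04,0],[[-0.5,0,1.8],0.03,0],[[0,0,0],0,0]]'; python3 st.py
```

```text
time: 14.85
position: [0.4587, -0.2608, 0.0338]
tool_rot: [0.692, 0.147, -0.147, -0.691]
ft_force: [1.2, -1.3, 0.4]
grip_width: 0.0002
t 14.85 P [ 0.4587 -0.2608  0.0338] yaw 23.99 r 60.2 d 19.0 f [ 1.2 -1.3  0.4] q [-0.73  0.7   1.82 -0.    0.62 -1.15]
time: 15.45
position: [0.4507, -0.2488, 0.0337]
tool_rot: [0.704, 0.071, -0.071, -0.703]
ft_force: [-0.2, -0.8, -0.6]
grip_width: 0.0008
t 15.45 P [ 0.4507 -0.2488  0.0337] yaw 11.47 r 60.1 d 18.2 f [-0.2 -0.8 -0.6] q [-0.72  0.69  1.85 -0.    0.6  -0.92]
```

```bash
python3 -m creep '[[[-0.3,0,1.2],0.02,0],[[-0.3,0,1.2],0.02,0],[[-0.3,0,1.2],0.02,0],[[-0.3,0,1.2],0.02,0],[[-0.3,0,1.2],0.02,0],[[0,0,0],0,0]]'; python3 st.py
python3 -m creep '[[[-0.3,0,1.2],0.02,0],[[-0.3,0,1],0.015,0],[[0,0,0],0,0],[[0,0,0],0,0]]'; python3 st.py
```

```text
time: 16.05
position: [0.4481, -0.2426, 0.0335]
tool_rot: [-0.706, -0.035, 0.035, 0.706]
ft_force: [0.2, 0.7, 0.0]
grip_width: 0.0006
t 16.05 P [ 0.4481 -0.2426  0.0335] yaw 5.64 r 59.9 d 17.8 f [0.2 0.7 0. ] q [-0.72  0.69  1.86  0.    0.59 -0.81]
time: 16.45
position: [0.4474, -0.2406, 0.0335]
tool_rot: [-0.707, -0.023, 0.023, 0.707]
ft_force: [0.3, -0.3, -0.6]
grip_width: 0.0006
t 16.45 P [ 0.4474 -0.2406  0.0335] yaw 3.66 r 59.9 d 17.8 f [ 0.3 -0.3 -0.6] q [-0.71  0.69  1.87  0.    0.59 -0.78]
```

```bash
python3 -m creep '[[[-0.2,0,0.8],0.013,0],[[0,0,0.6],0,0],[[0,0,0.6],0,0],[[0,0,0],0,0]]'; python3 st.py; python3 -m creep '[[[0,0,0.6],0,0],[[0,0,0.5],0,0],[[0,0,0],0,0]]'; python3 st.py
```

```text
time: 16.85
position: [0.4471, -0.2387, 0.0335]
tool_rot: [-0.707, -0.018, 0.018, 0.707]
ft_force: [-0.8, -0.6, -1.1]
grip_width: 0.0006
t 16.85 P [ 0.4471 -0.2387  0.0335] yaw 2.92 r 59.9 d 16.7 f [-0.8 -0.6 -1.1] q [-0.71  0.69  1.87  0.    0.59 -0.76]
time: 17.15
position: [0.4471, -0.2381, 0.0336]
tool_rot: [0.707, 0.018, -0.018, -0.707]
ft_force: [-1.7, -3.2, -0.8]
grip_width: 0.0004
t 17.15 P [ 0.4471 -0.2381  0.0336] yaw 2.94 r 59.8 d 16.1 f [-1.7 -3.2 -0.8] q [-0.71  0.69  1.87 -0.    0.58 -0.76]
```

```bash
python3 -m creep '[[[0,0,0.6],0,0],[[0,0,0],0,0]]'; python3 st.py; python3 -m creep '[[[0,0,0.5],0,0],[[0,0,0],0,0],[[0,0,0],0,0]]'; python3 st.py
```

```text
time: 17.35
position: [0.4472, -0.2381, 0.0336]
tool_rot: [0.707, 0.018, -0.018, -0.706]
ft_force: [-1.6, -3.7, -0.5]
grip_width: 0.0007
t 17.35 P [ 0.4472 -0.2381  0.0336] yaw 2.96 r 59.7 d 16.0 f [-1.6 -3.7 -0.5] q [-0.71  0.69  1.87 -0.    0.58 -0.76]
time: 17.65
position: [0.4472, -0.238, 0.0336]
tool_rot: [0.708, 0.018, -0.018, -0.706]
ft_force: [-2.8, -5.3, -1.0]
grip_width: 0.0003
t 17.65 P [ 0.4472 -0.238   0.0336] yaw 2.96 r 59.7 d 16.0 f [-2.8 -5.3 -1. ] q [-0.71  0.69  1.87 -0.    0.58 -0.76]
```

The position holds while the force rises to 5 N, so the lever is on its stop at the predicted place. I'll retreat and check.

```bash
python3 -m creep '[[[0,0,-3],0,0],[[0,0,-5],0,0],[[0,0,-6],0,0],[[0,0,0],0,0],[[0,-30,0],0,0],[[0,-45,0],0,0],[[0,-45,0],0,0],[[0,-40,0],0,0]]'; python3 -m creep '[[[0,0,-40],0,0],[[-10,0,-45],0,0],[[-10,0,-45],0,0],[[-10,0,-45],0,0],[[-10,0,-40],0,0],[[0,0,0],0,0],[[0,0,0],0,0]]'; python3 st.py; python3 pic.py 10 2
```

```text
time: 18.45
position: [0.4477, -0.2503, 0.1955]
tool_rot: [-0.707, -0.018, 0.018, 0.707]
ft_force: [0.1, -0.7, -0.9]
grip_width: 0.0005
time: 19.15
position: [0.4181, -0.4675, 0.1929]
tool_rot: [-0.706, -0.017, 0.017, 0.708]
ft_force: [0.2, 1.2, 0.4]
grip_width: 0.0006
t 19.15 P [ 0.4181 -0.4675  0.1929] yaw 2.81 r 100.1 d 243.5 f [0.2 1.2 0.4] q [-1.02  0.56  1.46  0.    1.12 -1.07]
```

View pics/top10.png

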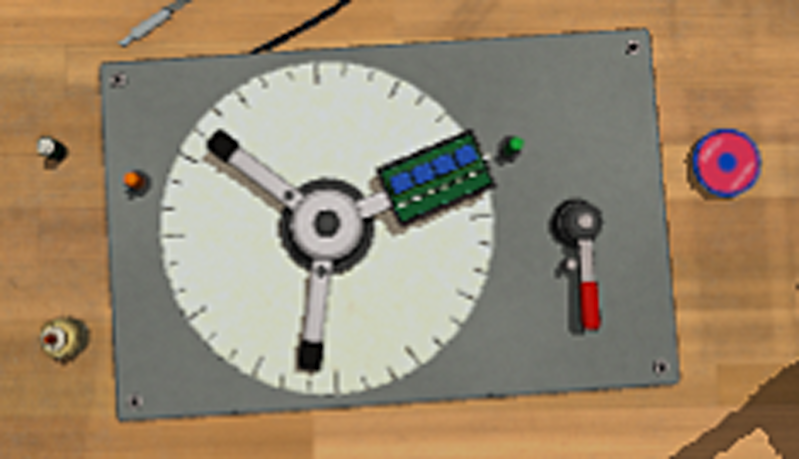

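View pics/scene10.png

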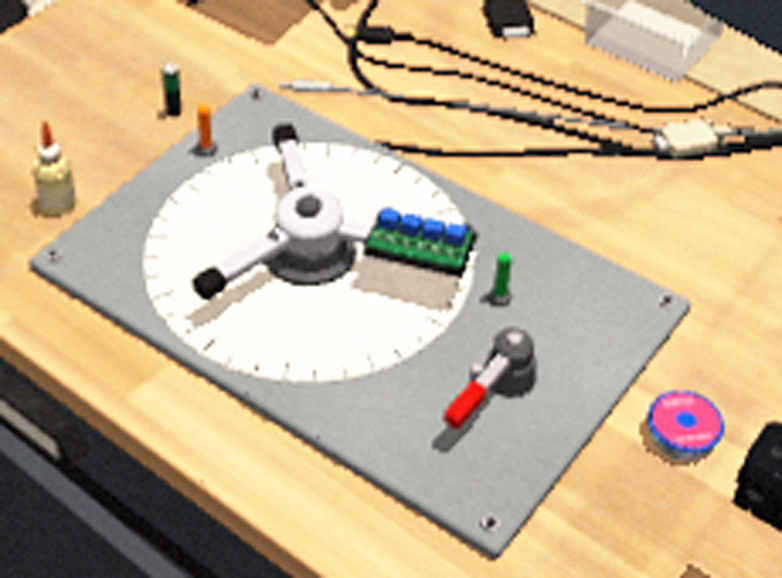

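```bash
python3 ms.py top10.pkl '{"tip":[488,158,50],"lend":[215,139,52],"rend":[309,371,52],"green":[516,145,57]}'
python3 - <<'E'
from h import *
import pickle
t=pickle.load(open('top10.pkl','rb'))
T=lambda u,v,z:atz(t,180+(u+.5)/3.4-.5,170+(v+.5)/3.4-.5,z/1000)
a=T(586,222,54);
for p in ((592,330,47),(587,262,47)):
  d=T(*p)-a;print(np.degrees(np.arctan2(d[1],d[0])),np.linalg.norm(d))
d=T(592,328,49)-T(588,262,47);print(np.degrees(np.arctan2(d[1],d[0])))
E
```

```text
tip [ 0.554  -0.1487  0.05  ] -68.97 0.1257
lend [0.5705 0.0477 0.052 ] 52.09 0.1003
rend [ 0.4041 -0.0177  0.052 ] 172.58 0.1057
green [ 0.5624 -0.1683  0.057 ] -68.63 0.147
tip [ 0.554  -0.1487  0.05  ] -67.73 0.124
lend [0.5705 0.0477 0.052 ] 52.17 0.1035
rend [ 0.4041 -0.0177  0.052 ] 171.02 0.1042
green [ 0.5624 -0.1683  0.057 ] -67.57 0.1453
-177.560797142394 0.07754902624038909
-177.67843861554186 0.02936953069976586
-178.70459565921223
```

Lever direction is about -177.6° against the expected -177.2° at the stop. The board arm is within 0.4° of the post (about 1 mm). The loose items sit where they were, and the robot is clear. I'll hand in.

```bash
python3 -c "
from rig import robot
print(robot.hand_in())"
```

```text
the job is handed in; nothing more can be done
None
```

I turned the carousel about 82° clockwise by pushing the right bare arm with the closed fingertips, and the board arm now points at the green post. I then pushed the red lever round until it stopped against the pin, backed the robot clear and handed the job in at about 19 s. No verdict was reported.

**Board arm:** in the last pictures it lies within about 0.4° of the green post, roughly 1 mm off its centre line. Readings from the other two arms agree to about 1–1.5°, which is still inside the 8 mm limit.

**Lever:** it measured about -177.6° in the world frame, against about -177.2° expected at the stop. A second reading, taken along the grip, gave -178.7°. At the pin the finger stopped moving while the force rose to about 6 N.

**Forces and surroundings:** the force readings I took never passed about 6 N. The board was not approached, and the flux bottle, solder reel and battery cell look unmoved in the top picture.

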